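Fetch the tip tin from behind the solder spool and bottle

ROBOT

A 6-joint arm with a two-finger parallel gripper is mounted at the origin on the work surface. World frame = base frame: x ahead of the robot, y to its left, z up, the work surface at z = 0. Lengths are in mm, angles in rad, forces in N, time in s.
With the tool pointing down it reaches from about 300 to 875 mm from the base axis. Payload 4.2 kg.
Tool frame: the origin (TCP) lies at the very end of the fingers, on their centre line; the grasp point (between the pads) lies 19 mm behind it; z points along the fingers, y is the line along which they close (so a half turn about z gives the same grasp; the last joint's range is limited). The gripper opens to 85 mm and grips with 20 to 120 N. Pads are 22 mm wide; open, the fingers measure 114 mm over their backs; the gripper's body (76 mm by 85 mm) begins 54 mm behind the grasp point. The pads swing forward as they close: fully open they stand 13 mm farther back than shut.
Start: joints at [-1.255, 0.32, 1.565, -0, 1.257, -0.02], TCP at [189.48, -542.898, 231.338] pointing down, gripper open.
Joint ranges: [-3.11, 3.11], [-0.84, 2.01], [0.21, 2.61], [-1.34, 4.49], [0.05, 2.63], [-2.56, 2.56]. Speed limits (rad/s): [2.57, 2.57, 3.14, 3.14, 3.14, 3.14].

INTERFACE

Orientations are given as a unit quaternion [w, x, y, z].
In Python, from workcell import r gives the robot as it stands.
- The arm moves only by the shell command python3 -m handwheel 'ROWS' [OPENING] [FORCE]. ROWS is JSON, a list of rows, each an object with "linear": the shift along the tool's x, y, z in m, a list of three; "turn": the turn about the tool's z in rad. In form: [{"linear": [dx, dy, dz], "turn": turn}, ...]. A call has 1 to 12 rows; each row is the pose to reach, as a shift and turn from the pose commanded when the call began, along the tool's axes at that moment; what a row does not reach only later rows make up. A row lasts 1/12 s, in which the tool goes at most 41.7 mm and 7.16 degrees, less where a joint would pass 70% of its speed; a pose out of reach is approached as far as the arm can. A call with a gripper value outside its range is refused whole. OPENING is the opening, from -1 (shut) to 1 (fully open), set as the call begins (- or left out, the last holds). The fingers move at their own pace and stop on an object; FORCE is the grip in N (left out, the last holds). Time passes only in rows, so rows that repeat a pose let the fingers close. It gives the time, the measured TCP pose, the force, the opening and the grip force at its end, in the units of the state.
- r.get_state(): the state, without advancing time (a new reading comes with each control period).
- r.camera(name): name is "scene" or "side" or "wrist"; returns the picture (400x640x3 uint8, red, green, blue); there is no depth.
- r.get_calibration(name): a dict with "camera_matrix" (3x3 intrinsics, pixels), "world_to_cam" (4x4, takes a point from world to camera coordinates). Camera axes: x right, y down, z forward; pixel columns grow to the right and rows downward; lengths in mm; the calibration is good to about 2 mm. A picture is of the moment at which its call begins: read the wrist's pose just before it. get_calibration takes no time and is no camera call; for the wrist camera it gives the pose at the moment of the call.
- r.finish_job(): hands the job in; it is judged then, once.
The state is a dict: "time": time; "q": joint angles; "qvel": joint speeds; "joint_efforts": joint torques, N m; "position": TCP position; "orientation": TCP orientation; "force": force on the tool from outside, world axes, zero at the start; "wrist_torque": the same for the moment, N m; "width": finger opening in mm; "gripper_force": force on a finger pad.
Only numpy, scipy, OpenCV 4.12 (cv2) and the standard library are available. Lean on these libraries where they do the work, as an engineer would, in place of code of your own. Each camera call takes 0.05 s, during which the arm holds its last target. There are 200 camera calls.

TASK

The low metal tip tin stands in the back pocket of the grey stock bay, shut in by the solder spool and the white bottle. Clear the spool and the bottle onto the black parking mat, set the tin down in the round recess of the soldering-iron stand, and only then put the spool and the bottle back in the bay, each upright on the very spot where it stood at the start. Knock nothing over, and leave the screwdriver, the small jar and the brass-wool pot where they are.

Things in the scene. Friction and masses are not known exactly. Their poses are not given: they have to be found in the camera images.
- spool: solder spool on end: white flanges 56 mm across at both ends, silver wire between wound almost to the flange edge, 84 mm tall; grips anywhere along its height like a 56 mm cylinder. About 0.35 kg. Origin at the centre of its underside, z up. On the bay's front shelf, left or right of the bottle (they change sides from start to start)
- bottle: white round bottle: straight body 52 mm across up to 78 mm height, then a shoulder and a black cap 25 mm across, 98 mm tall in all. About 0.15 kg. Origin at the centre of its underside, z up. Beside the spool on the bay's front shelf, 10 mm from it and some 8 mm from the tin
- tin: low round bright metal tin, 50 mm across, 34 mm tall, about 0.1 kg. Origin at the centre of its underside, z up. In the bay's back pocket near x = 21, y = 0 mm of the bay: only 12 mm free on either side of it, but 36 mm behind it; spool and bottle stand across the pocket's mouth in front of it
- bay: fixed grey bay, 172 (x) by 170 mm (y), origin under its centre, +x from open front to back. Floor top at z = 4 mm. Back pocket: x 0 to 82, y -37 to 37 mm, open to the front; its walls and those of the compartments either side (y 41 to 81) are 40 mm high. Front shelf: x -83 to -2, y -82 to 82 mm, 12 mm lip; spool and bottle stand near x = -31, y = 32 and -32 mm
- mat: fixed thin black rubber parking mat, 150 mm (its x) by 220 mm (its y), 3 mm thick, origin under its centre, the top at z = 3 mm. A screwdriver lies along its +x edge (about x = 54 mm in the mat's frame)
- stand: fixed soldering-iron stand. Origin at table level under the centre of a round recess, 66 mm across, 4 mm deep, with a dark floor, in a light grey base 12 mm thick (recess floor at z = 8 mm). Base 90 mm wide (y), from x = -45 to 145 mm; on its far part, from x = 60 mm on, a spring holder with a blue-handled iron leaning to +x, up to 145 mm high
- driver: bystander: loose small screwdriver, blue handle 85 mm by 14 by 14 mm with a 60 mm shank, lying on the mat along its +x edge; origin on its underside near the shank end of the handle, x along the shank. Leave alone
- jar: bystander: loose small clear jar with a black lid, 32 mm across, 44 mm tall, in a side compartment of the bay; origin at the centre of its underside. Leave alone
- wool_pot: bystander: loose dark pot with brass wool, 42 mm across, about 37 mm tall, beside the back of the iron stand; origin at the centre of its underside. Leave alone

How it is judged (in metres and radians):
On the way, in this order (a step that is already met when the one before it is completed fails the run):
1. spool and bottle both stand upright on the parking mat (centres at least 3 mm inside its edges), the tin still within 20 mm of its start (x of spool in the frame of mat between -0.072 and 0.072 m and y of spool in the frame of mat between -0.107 and 0.107 m and z of each of spool, bottle in the frame of mat below 0.01 m and angle between each of spool, bottle's own z axis and vertical below 0.12 rad and x of bottle in the frame of mat between -0.072 and 0.072 m and y of bottle in the frame of mat between -0.107 and 0.107 m and distance of tin from where it was at the start of the episode below 0.02 m), for 0.2 s.
2. the tin sits down in the recess of the iron stand, spool and bottle still on the mat (horizontal distance between tin and stand below 0.01 m and z of tin in the frame of stand between 0.004 and 0.0105 m and angle between tin's own z axis and vertical below 0.1 rad and x of spool in the frame of mat between -0.072 and 0.072 m and y of spool in the frame of mat between -0.107 and 0.107 m and z of each of spool, bottle in the frame of mat below 0.01 m and angle between each of spool, bottle's own z axis and vertical below 0.12 rad and x of bottle in the frame of mat between -0.072 and 0.072 m and y of bottle in the frame of mat between -0.107 and 0.107 m), for 0.2 s.
At the end, for the whole second after the job is handed in: The tin stands upright on the floor of the stand's recess (within 10 mm of its centre), and spool and bottle each stand upright in the bay within 12 mm of where that same thing stood at the start; all at rest (horizontal distance between tin and stand below 0.01 m and z of tin in the frame of stand between 0.004 and 0.0105 m and angle between each of tin, spool, bottle's own z axis and vertical below 0.1 rad and linear speed of each of tin, spool, bottle below 0.02 m/s and distance of each of spool, bottle from where it was at the start of the episode below 0.012 m); the robot touches nothing.
It fails at once if spool, bottle or tin tipped over (more than 40 degrees) (angle between any of spool, bottle, tin's own z axis and vertical above 0.7 rad).
It fails at once if screwdriver, jar or brass-wool pot shifted more than 25 mm (distance of any of driver, jar, wool_pot from where it was at the start of the episode above 0.025 m).
It also fails if it takes over 141 s, if anything falls off the work surface, if the arm or the gripper's body presses on something with over 40 N, if the wrist force passes 120 N, or if a joint passes its speed limit or range.

## Working session

There is one attempt and no reset: what is moved stays moved. The work goes in short steps, Python scripts to look and compute and a shell command to move; the robot and the scene stay as the last step left them, time stands still between calls to the robot, and variables do not carry over. Pictures are saved under pics/ and viewed, at most 14 in all, crops included, and the job is handed in when it is done.

```bash
ls; mkdir -p pics
python3 - <<'E'
from workcell import r
import cv2,numpy as np
print(r.get_state())
for n in("scene","side"):
    cv2.imwrite(f"pics/{n}0.png",r.camera(n)[:,:,::-1]); c=r.get_calibration(n); print(n,np.round(c["camera_matrix"],1).tolist(),np.round(c["world_to_cam"],3).tolist())
E
```

```text
pics
{'time': 0.0, 'q': array([-1.25503147e+00,  3.20284302e-01,  1.56567251e+00, -1.87270516e-05,
        1.25742186e+00, -2.00012912e-02]), 'qvel': array([-5.03314216e-04, -6.68883372e-04, -3.94090096e-04, -7.82516079e-04,
        6.13876756e-05, -7.26487797e-05]), 'joint_efforts': array([-2.55337955e-04, -4.15531468e+01, -2.34164482e+01, -2.42187671e-04,
        8.17961904e-03, -1.84397265e-05]), 'position': array([ 189.30285748, -542.43341946,  230.48916731]), 'orientation': array([-8.81949449e-04,  9.85939828e-01,  1.67098351e-01, -1.40386595e-04]), 'force': array([0.48526817, 0.97962869, 0.17848499]), 'wrist_torque': array([-0.03359138, -0.01381355, -0.03247236]), 'gripper_force': 0.0, 'width': 85.42549851482381}
scene [[426.1, 0.0, 322.5], [0.0, 426.1, 192.8], [0.0, 0.0, 1.0]] [[0.587, 0.809, 0.018, -292.842], [0.57, -0.397, -0.719, -276.294], [-0.575, 0.433, -0.694, 1267.983], [0.0, 0.0, 0.0, 1.0]]
side [[488.4, 0.0, 315.6], [0.0, 488.4, 198.0], [0.0, 0.0, 1.0]] [[-0.829, -0.559, -0.009, 423.671], [-0.303, 0.463, -0.833, 184.254], [0.47, -0.688, -0.553, 1174.618], [0.0, 0.0, 0.0, 1.0]]
```

View pics/scene0.png

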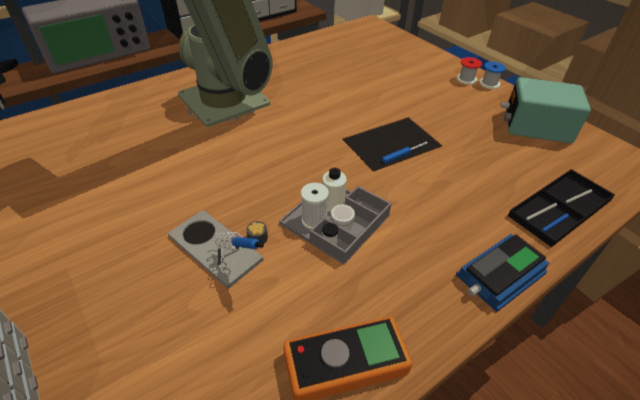

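View pics/side0.png

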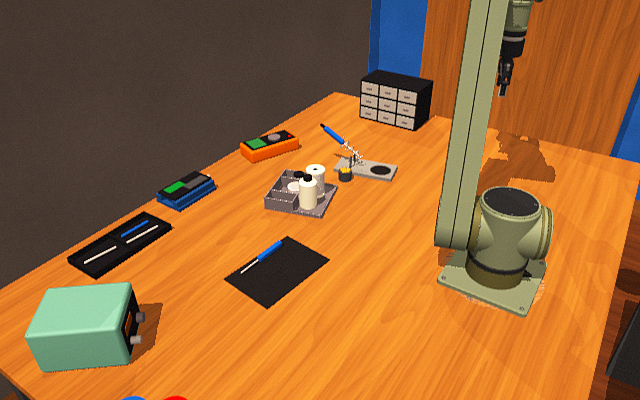

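Scene view: spool top at (315,191), bottle cap at (334,173), tin at (343,213), recess at (200,232), mat corners (344,140),(407,119),(440,147),(378,168). Side view: cap at (308,178), spool at (316,168), recess at (381,170), mat corners (225,275),(288,237),(329,260),(268,306).

```bash
cat > h.py <<'E'
from workcell import r
import cv2,numpy as np
from scipy.spatial.transform import Rotation as R
def ray(n,p,z,c=None):
    c=c or r.get_calibration(n); K=np.array(c["camera_matrix"]);T=np.array(c["world_to_cam"])
    C=-T[:3,:3].T@T[:3,3]; d=T[:3,:3].T@np.linalg.inv(K)@[p[0],p[1],1]
    return C+d*(z-C[2])/d[2]
def proj(n,P,c=None):
    c=c or r.get_calibration(n); T=np.array(c["world_to_cam"]); q=np.array(c["camera_matrix"])@(T[:3,:3]@P+T[:3,3]); return q[:2]/q[2]
def pose(s=None):
    s=s or r.get_state(); w,x,y,z=s["orientation"]; return np.array(s["position"]),R.from_quat([x,y,z,w]).as_matrix()
def go(target,yaxis_deg=None):
    "tool shift (mm) and turn for world target; yaxis_deg: wanted world heading of tool y, mod 180"
    p,M=pose(); d=M.T@(np.array(target)-p); t=0
    if yaxis_deg is not None:
        h=np.degrees(np.arctan2(M[1,1],M[0,1])); t=-((yaxis_deg-h+90)%180-90)  # tool z down: turn reversed
    print("shift",d.round(1),"turn",round(np.radians(t),3),"q6",round(r.get_state()["q"][5],2))
E
python3 - <<'E'
from h import *
P={"scene":dict(spool=(315,191,88),cap=(334,173,102),tin=(343,213,38),jar=(331,230,48),rec=(200,232,10),pot=(257,230,37),m1=(344,140,3),m2=(407,119,3),m3=(440,147,3),m4=(378,168,3),drv=(398,155,10)),
"side":dict(spool=(316,168,88),cap=(308,178,102),tin=(294,187,38),rec=(381,170,10),pot=(345,172,37),m1=(329,260,3),m2=(268,306,3),m3=(225,275,3),m4=(288,237,3))}
for n in P:
    for k,(u,v,z) in P[n].items(): print(n,k,ray(n,(u,v),z).round(0))
print(pose()[1].round(2)); 
c=r.get_calibration("wrist");print(np.array(c["camera_matrix"]).round(0).tolist(),np.array(c["world_to_cam"]).round(2).tolist())
E
```

```text
scene spool [550. -58.  88.]
scene cap [540.  -3. 102.]
scene tin [595. -18.  38.]
scene jar [625. -72.  48.]
scene rec [ 447. -277.   10.]
scene pot [ 532. -187.   37.]
scene m1 [361. 170.   3.]
scene m2 [385. 378.   3.]
scene m3 [528. 359.   3.]
scene m4 [499. 169.   3.]
scene drv [496. 238.  10.]
side spool [554. -67.  88.]
side cap [528.  11. 102.]
side tin [595. -10.  38.]
side rec [ 447. -282.   10.]
side pot [ 515. -169.   37.]
side m1 [354. 173.   3.]
side m2 [383. 380.   3.]
side m3 [533. 358.   3.]
side m4 [495. 155.   3.]
[[ 0.94  0.33 -0.  ]
 [ 0.33 -0.94  0.  ]
 [ 0.   -0.   -1.  ]]
[[278.0, 0.0, 322.0], [0.0, 278.0, 201.0], [0.0, 0.0, 1.0]] [[0.33, -0.94, -0.0, -573.76], [-0.91, -0.32, 0.28, -37.35], [-0.27, -0.09, -0.96, 380.94], [0.0, 0.0, 0.0, 1.0]]
```

Run:
```python
from h import *
go([450,-40,330],15)
```

```text
shift [ 411.7 -388.7  -98.8] turn -1.497 q6 -0.02
```

```bash
python3 -m handwheel '[{"linear":[0.02,-0.01,-0.03],"turn":-0.1},{"linear":[0.06,-0.03,-0.06],"turn":-0.2},{"linear":[0.1,-0.05,-0.1],"turn":-0.3},{"linear":[0.135,-0.07,-0.1],"turn":-0.42},{"linear":[0.17,-0.09,-0.1],"turn":-0.54},{"linear":[0.205,-0.11,-0.1],"turn":-0.66},{"linear":[0.24,-0.13,-0.1],"turn":-0.78},{"linear":[0.275,-0.15,-0.1],"turn":-0.9},{"linear":[0.31,-0.17,-0.1],"turn":-1.02},{"linear":[0.345,-0.19,-0.1],"turn":-1.14},{"linear":[0.37,-0.21,-0.1],"turn":-1.2},{"linear":[0.37,-0.21,-0.1],"turn":-1.2}]' 1 60
python3 - <<'E'
from h import *
go([570,-90,330],15)
E
```

```text
time: 1.1
position: [472.5, -217.7, 330.7]
orientation: [-0.001, 0.717, 0.697, 0.001]
force: [-0.1, -0.6, -0.1]
width: 85.5
gripper_force: 0.0
shift [130.3  94.    1.2] turn -0.289 q6 -0.43
```

```bash
python3 -m handwheel '[{"linear":[0.025,0.018,0],"turn":-0.08},{"linear":[0.055,0.04,0],"turn":-0.16},{"linear":[0.085,0.06,0],"turn":-0.24},{"linear":[0.11,0.08,0],"turn":-0.289},{"linear":[0.13,0.094,0],"turn":-0.289},{"linear":[0.13,0.094,0],"turn":-0.289},{"linear":[0.13,0.094,0],"turn":-0.289}]'
python3 - <<'E'
from h import *
import pickle
c=r.get_calibration("wrist"); im=r.camera("wrist"); pickle.dump((c,im),open("w1.pkl","wb")); cv2.imwrite("pics/w1.png",im[:,:,::-1])
E
```

```text
time: 1.68
position: [568.2, -95.5, 330.4]
orientation: [-0.001, 0.611, 0.791, -0.001]
force: [-0.7, 0.0, -0.9]
width: 85.5
gripper_force: 0.0
```

View pics/w1.png

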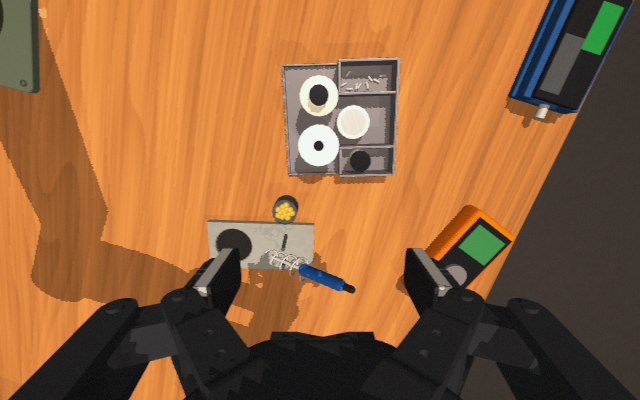

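The wrist view shows the bay corners at (283,67),(398,60),(395,174),(289,175), cap at (318,95), spool hole at (319,146), tin at (353,121) and recess at (234,245).

```bash
cat > meas.py <<'E'
from h import *
import pickle
def blob(im,win,lo,hi,hull=True):
    x0,y0,x1,y1=win; g=cv2.cvtColor(im,cv2.COLOR_RGB2HSV)[y0:y1,x0:x1]
    m=cv2.inRange(g,np.array(lo),np.array(hi)); cs,_=cv2.findContours(m,cv2.RETR_EXTERNAL,cv2.CHAIN_APPROX_NONE)
    k=max(cs,key=cv2.contourArea); k=cv2.convexHull(k); e=cv2.minEnclosingCircle(k); M=cv2.moments(k)
    return np.array([M["m10"]/M["m00"]+x0,M["m01"]/M["m00"]+y0]),cv2.contourArea(k),e[1],cv2.boundingRect(k)
E
python3 - <<'E'
from meas import *
c,im=pickle.load(open("w1.pkl","rb"))
for n,w,lo,hi,z in [("cap",(305,82,333,108),(0,0,0),(180,255,70),102),("hole",(308,136,330,156),(0,0,0),(180,255,80),88),
 ("spool",(290,122,343,170),(0,0,200),(180,40,255),88),("tin",(330,100,374,142),(0,0,185),(180,90,255),38),("rec",(205,222,260,268),(0,0,0),(180,255,75),11),("pot",(268,190,302,228),(15,120,120),(35,255,255),37),("jar",(345,148,375,172),(0,0,0),(180,255,60),48)]:
    p,a,rad,b=blob(im,w,lo,hi); print(n,p.round(1),a,round(rad,1),b,ray("wrist",p,z,c).round(1))
for p in [(283,67),(398,60),(395,174),(289,175)]: print(ray("wrist",p,40 if p[0]>350 else 16,c).round(1))
for p in [(207,221),(313,222),(207,265)]: print("stand",ray("wrist",p,12,c).round(1))
cv2.imwrite("pics/c1.png",cv2.resize(im[50:280,195:410,::-1],None,fx=2.6,fy=2.6,interpolation=cv2.INTER_CUBIC))
E
```

```text
cap [318.3  94.6] 264.5 10.0 (5, 3, 18, 20) [537.2   2.5 102. ]
hole [318.2 145.3] 54.5 4.6 (6, 5, 9, 10) [552.7 -59.6  88. ]
spool [318.1 144.9] 1292.5 20.9 (8, 3, 41, 41) [552.5 -59.1  88. ]
tin [353.  121.5] 852.5 16.9 (7, 5, 33, 34) [595.1 -16.4  38. ]
rec [232.6 248. ] 1048.0 20.8 (11, 7, 36, 39) [ 447.5 -285.1   11. ]
pot [284.4 211.4] 264.0 10.4 (7, 12, 21, 19) [ 525.5 -182.9   37. ]
jar [358.3 161.8] 357.0 14.2 (0, 3, 25, 21) [618.8 -71.7  48. ]
[472.9  33.2  16. ]
[632.9  80.2  40. ]
[681.9 -76.3  40. ]
[ 518.  -125.6   16. ]
stand [ 395.1 -244.1   12. ]
stand [ 577.6 -198.3   12. ]
stand [ 407.3 -331.1   12. ]
```

View pics/c1.png

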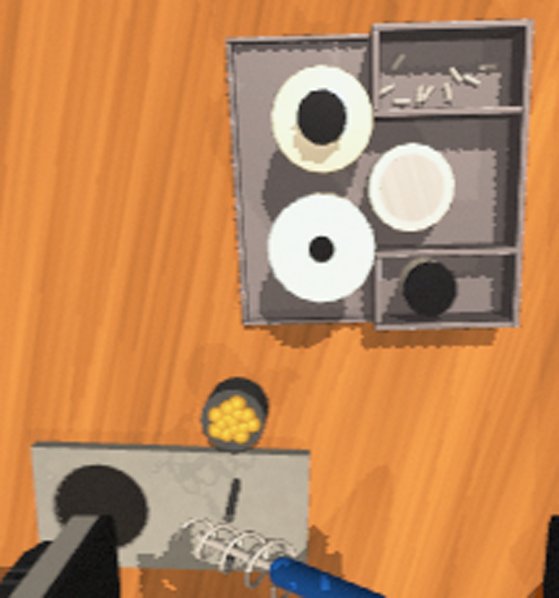

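The crop confirms the measurements (bay yaw about 16.5°, stand yaw about 14°). Bottle first.

Run:
```python
from h import *
go([537.2,2.5,150],16.5)
```

```text
shift [103.3  -4.4 180.7] turn -0.034 q6 -0.44
```

```bash
python3 -m handwheel '[{"linear":[0.02,-0.001,0.02],"turn":-0.034},{"linear":[0.05,-0.002,0.04],"turn":-0.034},{"linear":[0.08,-0.004,0.06],"turn":-0.034},{"linear":[0.1033,-0.0044,0.08],"turn":-0.034},{"linear":[0.1033,-0.0044,0.11],"turn":-0.034},{"linear":[0.1033,-0.0044,0.14],"turn":-0.034},{"linear":[0.1033,-0.0044,0.165],"turn":-0.034},{"linear":[0.1033,-0.0044,0.18],"turn":-0.034},{"linear":[0.1033,-0.0044,0.18],"turn":-0.034},{"linear":[0.1033,-0.0044,0.18],"turn":-0.034}]'
python3 - <<'E'
from h import *
go([537.2,2.5,44],16.5)
c=r.get_calibration("wrist"); im=r.camera("wrist"); cv2.imwrite("pics/w2.png",im[:,:,::-1])
E
```

```text
time: 2.57
position: [537.3, 1.6, 151.2]
orientation: [-0.0, 0.599, 0.801, -0.001]
force: [-0.1, 0.0, 0.3]
width: 85.7
gripper_force: 0.0
shift [  0.8   0.3 107.2] turn -0.002 q6 -0.3
```

View pics/w2.png

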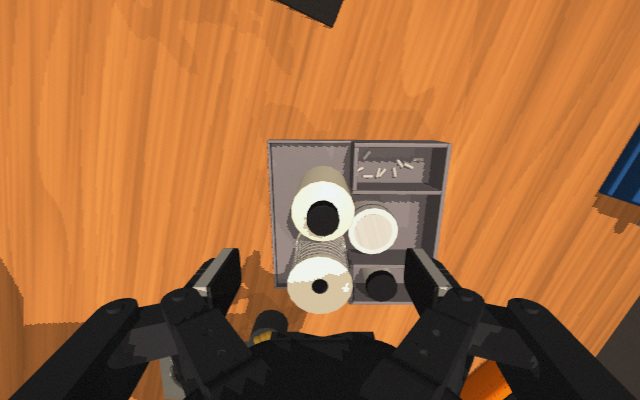

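Run:
```python
from meas import *
c=r.get_calibration("wrist"); im=r.camera("wrist")
for P in [(537.3,1.6,151),(537.2,2.5,102),(552.6,-59.4,88),(595.1,-16.4,38)]: print(proj("wrist",np.array(P),c).round(1))
for n,w,lo,hi,z in [("cap",(300,198,345,240),(0,0,0),(180,255,70),102),("hole",(305,272,335,300),(0,0,0),(180,255,80),88),("tin",(345,205,400,256),(0,0,185),(180,90,255),38)]:
    p,a,rad,b=blob(im,w,lo,hi); print(n,p.round(1),a,round(rad,1),b,ray("wrist",p,z,c).round(1))
```

```text
[320.7 250.2]
[321.2 219.4]
[318.1 283.7]
[371.5 229.8]
cap [321.  217.2] 849.5 17.5 (6, 2, 32, 35) [536.6   4.1 102. ]
hole [318. 285.] 155.0 7.4 (6, 6, 15, 15) [552.9 -60.6  88. ]
tin [369.1 228.1] 1958.5 29.8 (0, 0, 52, 49) [592.2 -15.4  38. ]
```

```bash
python3 -m handwheel '[{"linear":[0.001,0,0.015],"turn":0},{"linear":[0.0015,0,0.035],"turn":0},{"linear":[0.0015,0,0.055],"turn":0},{"linear":[0.0015,0,0.075],"turn":0},{"linear":[0.0015,0,0.09],"turn":0},{"linear":[0.0015,0,0.1],"turn":0},{"linear":[0.0015,0,0.107],"turn":0},{"linear":[0.0015,0,0.107],"turn":0},{"linear":[0.0015,0,0.107],"turn":0}]'
python3 -m handwheel '[{"linear":[0,0,0],"turn":0},{"linear":[0,0,0],"turn":0},{"linear":[0,0,0],"turn":0},{"linear":[0,0,0],"turn":0},{"linear":[0,0,0],"turn":0},{"linear":[0,0,0],"turn":0},{"linear":[0,0,0],"turn":0},{"linear":[0,0,0],"turn":0}]' -1 40
```

```text
time: 3.42
position: [538.2, 4.1, 45.1]
orientation: [0.001, 0.598, 0.801, 0.0]
force: [0.0, -0.9, -0.4]
width: 85.6
gripper_force: 0.0
time: 4.08
position: [537.8, 4.2, 45.3]
orientation: [0.001, 0.598, 0.801, 0.0]
force: [-1.2, -0.4, 5.6]
width: 51.2
gripper_force: 41.3
```

```bash
python3 -m handwheel '[{"linear":[0,0,-0.01],"turn":0},{"linear":[0,0,-0.03],"turn":0},{"linear":[0,0,-0.055],"turn":0},{"linear":[0,0,-0.08],"turn":0},{"linear":[0,0,-0.1],"turn":0},{"linear":[0.008,0,-0.112],"turn":0},{"linear":[0.022,-0.002,-0.12],"turn":0},{"linear":[0.042,-0.004,-0.12],"turn":0},{"linear":[0.067,-0.006,-0.12],"turn":0},{"linear":[0.095,-0.008,-0.12],"turn":0},{"linear":[0.125,-0.01,-0.12],"turn":0},{"linear":[0.155,-0.012,-0.12],"turn":0}]'
python3 -m handwheel '[{"linear":[0.03,0,0],"turn":0},{"linear":[0.06,0,0],"turn":0},{"linear":[0.09,0,0],"turn":0},{"linear":[0.118,-0.002,0],"turn":0},{"linear":[0.142,-0.004,0],"turn":0},{"linear":[0.16,-0.006,0],"turn":0},{"linear":[0.173,-0.007,0],"turn":0},{"linear":[0.18,-0.008,0],"turn":0},{"linear":[0.182,-0.008,0],"turn":0},{"linear":[0.182,-0.008,0],"turn":0},{"linear":[0.182,-0.008,0],"turn":0}]'
python3 - <<'E'
from h import *
go([423,321,46],None)
im=r.camera("side"); cv2.imwrite("pics/s2.png",im[120:340,180:400,::-1].repeat(2,0).repeat(2,1))
E
```

```text
time: 5.08
position: [480.2, 150.9, 164.0]
orientation: [-0.001, 0.598, 0.801, -0.001]
force: [0.8, 0.5, -1.8]
width: 51.3
gripper_force: 42.2
time: 6.0
position: [422.7, 320.9, 164.2]
orientation: [0.0, 0.599, 0.801, -0.0]
force: [-0.3, 0.5, -2.7]
width: 51.3
gripper_force: 42.2
shift [1.000e-01 3.000e-01 1.182e+02] turn 0.0 q6 0.34
```

View pics/s2.png

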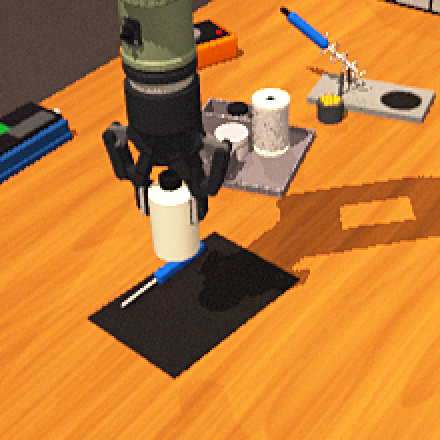

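The side view shows the bottle upright in the grip above the mat, with the driver clear.

```bash
python3 -m handwheel '[{"linear":[0,0,0.012],"turn":0},{"linear":[0,0,0.03],"turn":0},{"linear":[0,0,0.05],"turn":0},{"linear":[0,0,0.07],"turn":0},{"linear":[0,0,0.088],"turn":0},{"linear":[0,0,0.1],"turn":0},{"linear":[0,0,0.109],"turn":0},{"linear":[0,0,0.115],"turn":0},{"linear":[0,0,0.118],"turn":0},{"linear":[0,0,0.1195],"turn":0},{"linear":[0,0,0.12],"turn":0},{"linear":[0,0,0.12],"turn":0}]'
python3 -m handwheel '[{"linear":[0,0,0],"turn":0},{"linear":[0,0,0],"turn":0},{"linear":[0,0,0],"turn":0},{"linear":[0,0,0],"turn":0},{"linear":[0,0,0],"turn":0},{"linear":[0,0,0],"turn":0}]' 1
python3 -m handwheel '[{"linear":[0,0,-0.01],"turn":0},{"linear":[0,0,-0.03],"turn":0},{"linear":[0,0,-0.06],"turn":0},{"linear":[0,0,-0.09],"turn":0},{"linear":[0,0,-0.115],"turn":0},{"linear":[0,0,-0.13],"turn":0},{"linear":[0,0,-0.13],"turn":0}]'
python3 - <<'E'
from h import *
go([552.8,-60,174],16.5)
go([552.8,-60,47],16.5)
E
```

```text
time: 7.05
position: [423.0, 321.9, 44.8]
orientation: [0.0, 0.598, 0.801, 0.001]
force: [0.5, -0.6, -1.3]
width: 51.3
gripper_force: 42.2
time: 7.55
position: [422.6, 321.7, 44.4]
orientation: [0.0, 0.598, 0.801, 0.0]
force: [-0.8, 0.5, 0.6]
width: 85.5
gripper_force: 0.0
time: 8.13
position: [424.4, 323.0, 178.8]
orientation: [0.001, 0.598, 0.801, 0.004]
force: [0.0, 0.3, -0.3]
width: 85.4
gripper_force: 0.0
shift [-403.7   14.3    3.8] turn 0.0 q6 0.34
shift [-404.1   13.2  130.8] turn 0.0 q6 0.34
```

```bash
python3 -m handwheel '[{"linear":[-0.02,0.001,0],"turn":0},{"linear":[-0.05,0.002,0],"turn":0},{"linear":[-0.088,0.004,0],"turn":0},{"linear":[-0.128,0.006,0],"turn":0},{"linear":[-0.168,0.008,0],"turn":0},{"linear":[-0.208,0.01,0],"turn":0},{"linear":[-0.248,0.012,0],"turn":0},{"linear":[-0.288,0.014,0],"turn":0},{"linear":[-0.328,0.016,0],"turn":0},{"linear":[-0.363,0.016,0],"turn":0},{"linear":[-0.39,0.016,0],"turn":0},{"linear":[-0.4024,0.016,0],"turn":0}]'
python3 -m handwheel '[{"linear":[0,0,0],"turn":0},{"linear":[0,0,0],"turn":0},{"linear":[0,0,0],"turn":0}]'
python3 - <<'E'
from meas import *
c=r.get_calibration("wrist"); im=r.camera("wrist")
p=proj("wrist",np.array((552.8,-60,88)),c); u,v=p.astype(int)
q,a,rad,b=blob(im,(u-16,v-16,u+16,v+16),(0,0,0),(180,255,80)); P=ray("wrist",q,88,c); print(p,q,a,b,P.round(1))
go([552.8,-60,47],16.5); go([P[0],P[1],47],16.5)
E
```

```text
time: 9.13
position: [552.5, -62.8, 173.4]
orientation: [-0.0, 0.6, 0.8, -0.001]
force: [1.3, 0.6, 0.4]
width: 85.4
gripper_force: 0.0
time: 9.38
position: [551.5, -58.3, 173.9]
orientation: [-0.001, 0.598, 0.802, -0.0]
force: [-0.7, -0.6, 0.0]
width: 85.3
gripper_force: 0.0
[323.26310223 208.61776506] [323.13612004 208.82315113] 155.5 (9, 10, 15, 15) [552.7 -60.2  88. ]
shift [ -2.2   0.7 127.1] turn 0.002 q6 -0.42
shift [ -2.4   0.6 127.1] turn 0.002 q6 -0.42
```

```bash
python3 -m handwheel '[{"linear":[-0.001,0,0.015],"turn":0},{"linear":[-0.0018,0.0006,0.035],"turn":0},{"linear":[-0.0018,0.0006,0.06],"turn":0},{"linear":[-0.0018,0.0006,0.085],"turn":0},{"linear":[-0.0018,0.0006,0.105],"turn":0},{"linear":[-0.0018,0.0006,0.118],"turn":0},{"linear":[-0.0018,0.0006,0.127],"turn":0},{"linear":[-0.0018,0.0006,0.127],"turn":0},{"linear":[-0.0018,0.0006,0.127],"turn":0}]'
python3 -m handwheel '[{"linear":[0,0,0],"turn":0},{"linear":[0,0,0],"turn":0},{"linear":[0,0,0],"turn":0},{"linear":[0,0,0],"turn":0},{"linear":[0,0,0],"turn":0},{"linear":[0,0,0],"turn":0},{"linear":[0,0,0],"turn":0},{"linear":[0,0,0],"turn":0}]' -1 60
```

```text
time: 10.18
position: [553.4, -60.3, 47.5]
orientation: [-0.0, 0.598, 0.802, 0.0]
force: [-0.2, 0.0, -0.2]
width: 85.9
gripper_force: 0.0
time: 10.85
position: [553.8, -61.2, 48.7]
orientation: [0.001, 0.598, 0.801, 0.001]
force: [-1.3, -0.7, 5.3]
width: 54.9
gripper_force: 62.9
```

```bash
python3 -m handwheel '[{"linear":[0,0,-0.01],"turn":0},{"linear":[0,0,-0.03],"turn":0},{"linear":[0,0,-0.055],"turn":0},{"linear":[0,0,-0.08],"turn":0},{"linear":[0,0,-0.1],"turn":0},{"linear":[0.008,-0.001,-0.112],"turn":0},{"linear":[0.022,-0.003,-0.12],"turn":0},{"linear":[0.042,-0.008,-0.12],"turn":0},{"linear":[0.067,-0.013,-0.12],"turn":0},{"linear":[0.095,-0.018,-0.12],"turn":0},{"linear":[0.125,-0.024,-0.12],"turn":0},{"linear":[0.155,-0.03,-0.12],"turn":0}]'
python3 -m handwheel '[{"linear":[0.028,-0.005,0],"turn":0},{"linear":[0.055,-0.01,0],"turn":0},{"linear":[0.08,-0.014,0],"turn":0},{"linear":[0.102,-0.018,0],"turn":0},{"linear":[0.122,-0.021,0],"turn":0},{"linear":[0.138,-0.024,0],"turn":0},{"linear":[0.149,-0.026,0],"turn":0},{"linear":[0.155,-0.026,0],"turn":0},{"linear":[0.155,-0.026,0],"turn":0},{"linear":[0.155,-0.026,0],"turn":0}]'
python3 -m handwheel '[{"linear":[0,0,0.012],"turn":0},{"linear":[0,0,0.03],"turn":0},{"linear":[0,0,0.05],"turn":0},{"linear":[0,0,0.07],"turn":0},{"linear":[0,0,0.088],"turn":0},{"linear":[0,0,0.1],"turn":0},{"linear":[0,0,0.109],"turn":0},{"linear":[0,0,0.115],"turn":0},{"linear":[0,0,0.118],"turn":0},{"linear":[0,0,0.1195],"turn":0},{"linear":[0,0,0.1205],"turn":0},{"linear":[0,0,0.1205],"turn":0}]'
python3 -m handwheel '[{"linear":[0,0,0],"turn":0},{"linear":[0,0,0],"turn":0},{"linear":[0,0,0],"turn":0},{"linear":[0,0,0],"turn":0},{"linear":[0,0,0],"turn":0},{"linear":[0,0,0],"turn":0}]' 1
python3 -m handwheel '[{"linear":[0,0,-0.01],"turn":0},{"linear":[0,0,-0.03],"turn":0},{"linear":[0,0,-0.06],"turn":0},{"linear":[0,0,-0.095],"turn":0},{"linear":[0,0,-0.13],"turn":0},{"linear":[0,0,-0.165],"turn":0},{"linear":[0,0,-0.19],"turn":0},{"linear":[0,0,-0.2],"turn":0},{"linear":[0,0,-0.2],"turn":0},{"linear":[0,0,-0.2],"turn":0}]'
python3 - <<'E'
from h import *
cv2.imwrite("pics/s3.png",np.vstack([r.camera("scene")[90:310,150:460,::-1],r.camera("side")[120:330,180:490,::-1]]))
go([595,-16,250],16.5)
E
```

```text
time: 11.85
position: [477.9, 80.7, 166.3]
orientation: [-0.001, 0.598, 0.801, -0.001]
force: [0.4, 0.8, -3.3]
width: 54.8
gripper_force: 64.2
time: 12.68
position: [411.3, 220.0, 167.0]
orientation: [0.0, 0.598, 0.801, -0.0]
force: [-0.1, -0.7, -4.2]
width: 54.9
gripper_force: 64.2
time: 13.68
position: [411.8, 220.1, 47.7]
orientation: [0.0, 0.598, 0.801, 0.0]
force: [-1.4, -1.0, 2.4]
width: 54.8
gripper_force: 64.6
time: 14.18
position: [411.7, 220.3, 46.8]
orientation: [0.0, 0.598, 0.801, 0.0]
force: [-0.7, 0.6, 0.1]
width: 85.3
gripper_force: 0.0
time: 15.02
position: [411.1, 219.9, 245.9]
orientation: [-0.0, 0.598, 0.801, -0.001]
force: [0.3, -0.7, -0.9]
width: 85.1
gripper_force: 0.0
shift [-278.3  109.9   -5.6] turn 0.0 q6 0.18
```

View pics/s3.png

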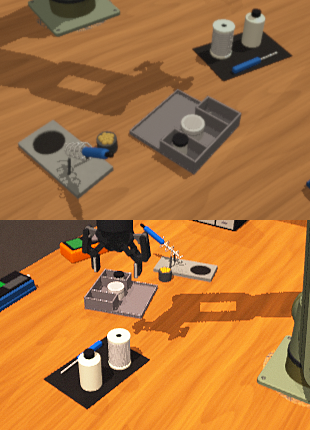

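Spool and bottle both stand on the mat (crop: (222,35) and (255,30) in the scene part), driver untouched. Now the tin.

```bash
python3 -m handwheel '[{"linear":[-0.02,0.008,0],"turn":0},{"linear":[-0.05,0.02,0],"turn":0},{"linear":[-0.085,0.034,0],"turn":0},{"linear":[-0.12,0.048,0.01],"turn":0},{"linear":[-0.155,0.062,0.02],"turn":0},{"linear":[-0.19,0.076,0.03],"turn":0},{"linear":[-0.225,0.09,0.04],"turn":0},{"linear":[-0.255,0.102,0.05],"turn":0},{"linear":[-0.273,0.11,0.06],"turn":0},{"linear":[-0.278,0.11,0.066],"turn":0},{"linear":[-0.278,0.11,0.066],"turn":0},{"linear":[-0.278,0.11,0.066],"turn":0}]'
python3 - <<'E'
from meas import *
c=r.get_calibration("wrist"); im=r.camera("wrist"); pickle.dump((c,im),open("w3.pkl","wb"))
p=proj("wrist",np.array((595,-16,38)),c); print(p); u,v=p.astype(int)
q,a,rad,b=blob(im,(u-45,v-42,u+45,v+42),(0,0,185),(180,90,255)); P=ray("wrist",q,38,c); print(q,a,b,P.round(1))
go([P[0],P[1],12],16.5)
for n,w in(("scene",(175,212,222,250)),("side",(365,160,396,180))):
    q,a,rad,b=blob(r.camera(n),w,(0,0,0),(180,255,75)); print(n,q,a,b,ray(n,q,11).round(1),ray(n,q,8).round(1))
cv2.imwrite("pics/w3.png",im[:,:,::-1])
E
```

```text
time: 16.12
position: [594.6, -14.6, 179.2]
orientation: [-0.002, 0.598, 0.801, -0.001]
force: [-0.4, 0.4, -0.9]
width: 85.3
gripper_force: 0.0
[322.71152119 192.27020483]
[322.31852542 192.79610645] 1609.5 (22, 21, 47, 45) [594.8 -16.7  38. ]
shift [ -2.5  -0.6 168.2] turn 0.001 q6 -0.33
scene [198.39615737 232.11985361] 546.5 (8, 9, 32, 23) [ 446.6 -280.    11. ] [ 443.9 -279.3    8. ]
side [380.31545338 169.95274585] 130.5 (5, 6, 21, 9) [ 448.5 -279.7   11. ] [ 450.7 -284.4    8. ]
```

View pics/w3.png

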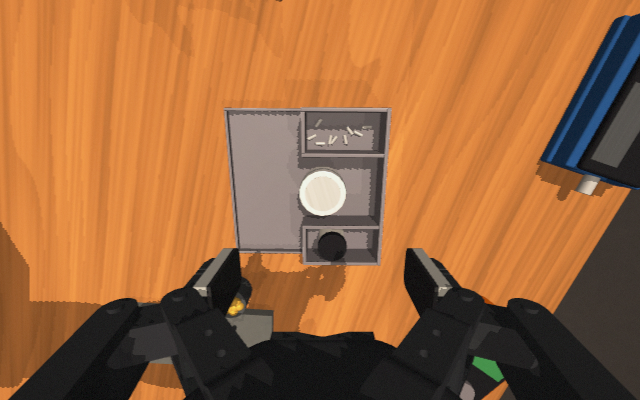

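```bash
python3 -m handwheel '[{"linear":[-0.001,0,0.015],"turn":0},{"linear":[-0.002,-0.0005,0.04],"turn":0},{"linear":[-0.002,-0.0005,0.07],"turn":0},{"linear":[-0.002,-0.0005,0.1],"turn":0},{"linear":[-0.002,-0.0005,0.12],"turn":0},{"linear":[-0.002,-0.0005,0.135],"turn":0},{"linear":[-0.002,-0.0005,0.135],"turn":0}]' 0.6 40
python3 -m handwheel '[{"linear":[0,0,0.01],"turn":0},{"linear":[0,0,0.02],"turn":0},{"linear":[0,0,0.028],"turn":0},{"linear":[0,0,0.0355],"turn":0},{"linear":[0,0,0.0355],"turn":0},{"linear":[0,0,0.0355],"turn":0}]'
python3 -m handwheel '[{"linear":[0,0,0],"turn":0},{"linear":[0,0,0],"turn":0},{"linear":[0,0,0],"turn":0},{"linear":[0,0,0],"turn":0},{"linear":[0,0,0],"turn":0},{"linear":[0,0,0],"turn":0},{"linear":[0,0,0],"turn":0}]' -1 40
```

```text
time: 16.85
position: [593.6, -16.0, 43.4]
orientation: [-0.002, 0.598, 0.802, -0.002]
force: [-0.4, -0.2, -0.5]
width: 68.4
gripper_force: 0.0
time: 17.35
position: [595.9, -17.2, 10.0]
orientation: [-0.0, 0.598, 0.801, -0.0]
force: [0.6, 0.5, 0.5]
width: 68.5
gripper_force: 0.0
time: 17.93
position: [596.6, -17.3, 11.1]
orientation: [0.001, 0.598, 0.801, 0.0]
force: [0.0, -0.3, 5.6]
width: 49.0
gripper_force: 42.2
```

```bash
python3 -m handwheel '[{"linear":[0,0,-0.008],"turn":0},{"linear":[0,0,-0.025],"turn":0},{"linear":[0,0,-0.05],"turn":0},{"linear":[0,0,-0.08],"turn":0},{"linear":[0,0,-0.11],"turn":0},{"linear":[0,0,-0.14],"turn":0},{"linear":[0,0,-0.17],"turn":0},{"linear":[0,0,-0.2],"turn":0},{"linear":[0,0,-0.22],"turn":0},{"linear":[0,0,-0.235],"turn":0},{"linear":[0,0,-0.24],"turn":0}]'
python3 -m handwheel '[{"linear":[-0.01,-0.007,0],"turn":-0.06},{"linear":[-0.03,-0.02,0],"turn":-0.16},{"linear":[-0.05,-0.033,0],"turn":-0.28},{"linear":[-0.07,-0.046,0],"turn":-0.4},{"linear":[-0.09,-0.059,0],"turn":-0.52},{"linear":[-0.11,-0.072,0],"turn":-0.64},{"linear":[-0.13,-0.085,0],"turn":-0.76},{"linear":[-0.15,-0.098,0],"turn":-0.88},{"linear":[-0.17,-0.111,0],"turn":-1.0},{"linear":[-0.19,-0.124,0],"turn":-1.12},{"linear":[-0.205,-0.133,0],"turn":-1.24},{"linear":[-0.211,-0.1365,0],"turn":-1.34}]'
python3 -m handwheel '[{"linear":[0,0,0],"turn":-0.09},{"linear":[0,0,0],"turn":-0.15},{"linear":[0,0,0],"turn":-0.187},{"linear":[0,0,0],"turn":-0.187},{"linear":[0,0,0],"turn":-0.187},{"linear":[0,0,0],"turn":-0.187}]'
python3 - <<'E'
from meas import *
c=r.get_calibration("wrist"); im=r.camera("wrist"); pickle.dump((c,im),open("w4.pkl","wb"))
p=proj("wrist",np.array((448,-279,11)),c); print(p); cv2.imwrite("pics/w4.png",im[:,:,::-1]); go([448,-279,150],104)
E
```

```text
time: 18.85
position: [596.8, -17.2, 253.2]
orientation: [0.002, 0.598, 0.801, 0.001]
force: [0.4, 0.7, -1.5]
width: 48.9
gripper_force: 41.6
time: 19.85
position: [523.7, -260.3, 248.9]
orientation: [-0.001, -0.03, 1.0, 0.0]
force: [-0.3, 0.1, -0.1]
width: 48.8
gripper_force: 41.6
time: 20.35
position: [524.8, -258.1, 249.7]
orientation: [-0.001, -0.121, 0.993, 0.0]
force: [0.1, 0.4, -1.4]
width: 49.2
gripper_force: 41.6
[320.26279077 113.82640665]
shift [79.6 -1.8 99.9] turn -0.001 q6 -2.29
```

View pics/w4.png

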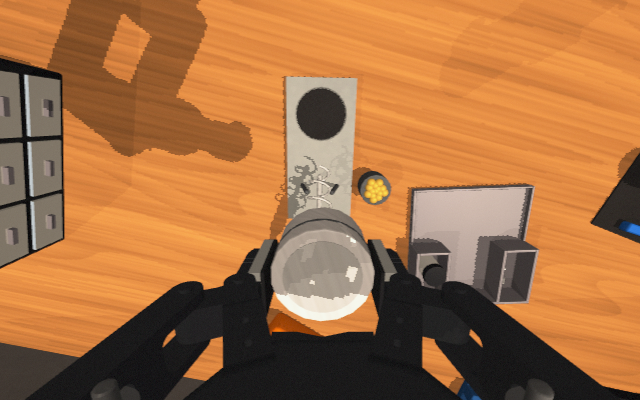

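Tin held level at (322,270); recess clear at (321,114).

Run:
```python
from meas import *
c,im=pickle.load(open("w4.pkl","rb"))
q,a,rad,b=blob(im,(289,84,353,145),(0,0,0),(180,255,75)); print(q,a,b,ray("wrist",q,8,c).round(1),ray("wrist",q,12,c).round(1))
P=ray("wrist",q,9,c); go([P[0],P[1],110],104)
```

```text
[320.57744865 113.58062241] 1890.5 (8, 5, 48, 51) [ 447.5 -278.7    8. ] [ 447.6 -278.7   12. ]
shift [ 79.9  -1.4 139.9] turn -0.001 q6 -2.29
```

```bash
python3 -m handwheel '[{"linear":[0.01,0,0],"turn":0},{"linear":[0.03,-0.001,0],"turn":0},{"linear":[0.052,-0.0014,0],"turn":0},{"linear":[0.07,-0.0014,0.01],"turn":0},{"linear":[0.08,-0.0014,0.03],"turn":0},{"linear":[0.08,-0.0014,0.06],"turn":0},{"linear":[0.08,-0.0014,0.09],"turn":0},{"linear":[0.08,-0.0014,0.12],"turn":0},{"linear":[0.08,-0.0014,0.145],"turn":0},{"linear":[0.08,-0.0014,0.165],"turn":0},{"linear":[0.08,-0.0014,0.175],"turn":0},{"linear":[0.08,-0.0014,0.175],"turn":0}]'
python3 -m handwheel '[{"linear":[0,0,0],"turn":0},{"linear":[0,0,0],"turn":0}]'
python3 - <<'E'
from h import *
go([447.6,-278.8,15.5],104)
E
```

```text
time: 21.4
position: [446.1, -278.2, 73.4]
orientation: [-0.002, -0.122, 0.993, 0.001]
force: [-0.0, -0.1, -1.3]
width: 49.2
gripper_force: 41.7
time: 21.57
position: [448.7, -279.7, 76.7]
orientation: [0.001, -0.122, 0.993, -0.001]
force: [0.4, -0.3, -1.6]
width: 49.0
gripper_force: 41.7
shift [ 1.   1.2 61.2] turn -0.0 q6 -2.39
```

```bash
python3 -m handwheel '[{"linear":[0,0,0.01],"turn":0},{"linear":[0,0,0.022],"turn":0},{"linear":[0,0,0.034],"turn":0},{"linear":[0,0,0.044],"turn":0},{"linear":[0,0,0.052],"turn":0},{"linear":[0,0,0.057],"turn":0},{"linear":[0,0,0.0595],"turn":0},{"linear":[0,0,0.0605],"turn":0},{"linear":[0,0,0.0605],"turn":0},{"linear":[0,0,0.0605],"turn":0}]'
python3 - <<'E'
from h import *
s=r.get_state(); print(s["position"],s["force"])
E
```

```text
time: 22.4
position: [448.2, -279.3, 15.2]
orientation: [0.001, -0.122, 0.993, -0.0]
force: [0.3, -0.1, -1.3]
width: 48.8
gripper_force: 41.9
[ 448.24062409 -279.26053698   15.19364248] [ 0.25753763 -0.06056939 -1.25988366]
```

```bash
python3 -m handwheel '[{"linear":[0,0,0.0005],"turn":0},{"linear":[0,0,0.001],"turn":0},{"linear":[0,0,0.001],"turn":0}]'
python3 -m handwheel '[{"linear":[0,0,0],"turn":0},{"linear":[0,0,0],"turn":0},{"linear":[0,0,0],"turn":0},{"linear":[0,0,0],"turn":0},{"linear":[0,0,0],"turn":0}]' 0.6
python3 -m handwheel '[{"linear":[0,0,-0.01],"turn":0},{"linear":[0,0,-0.03],"turn":0},{"linear":[0,0,-0.06],"turn":0},{"linear":[0,0,-0.095],"turn":0},{"linear":[0,0,-0.13],"turn":0},{"linear":[0,0,-0.165],"turn":0},{"linear":[0,0,-0.19],"turn":0},{"linear":[0,0,-0.2],"turn":0},{"linear":[0,0,-0.2],"turn":0},{"linear":[0,0,-0.2],"turn":0}]'
python3 - <<'E'
from meas import *
c=r.get_calibration("wrist"); im=r.camera("wrist"); pickle.dump((c,im),open("w5.pkl","wb"))
p=proj("wrist",np.array((447.6,-278.8,42)),c); print(p); cv2.imwrite("pics/w5.png",im[:,:,::-1])
u,v=p.astype(int)
q,a,rad,b=blob(im,(u-50,v-45,u+50,v+45),(0,0,165),(180,60,255)); print(q,a,b,ray("wrist",q,42,c).round(1))
go([411.3,220.5,216],None)
E
```

```text
time: 22.65
position: [448.3, -279.3, 15.1]
orientation: [0.001, -0.122, 0.993, -0.001]
force: [-1.0, -0.9, 6.5]
width: 49.0
gripper_force: 42.6
time: 23.07
position: [447.8, -279.0, 13.7]
orientation: [-0.0, -0.122, 0.993, -0.0]
force: [0.3, -0.3, -0.0]
width: 68.0
gripper_force: 0.0
time: 23.9
position: [447.4, -278.7, 213.4]
orientation: [-0.0, -0.122, 0.993, 0.0]
force: [-0.5, -0.1, 0.1]
width: 68.6
gripper_force: 0.0
[321.57815829 184.42871223]
[321.27782081 185.50523568] 5809.5 (15, 5, 73, 85) [ 448.9 -278.8   42. ]
shift [-86.1 492.7  -2.8] turn 0.0 q6 -2.39
```

View pics/w5.png

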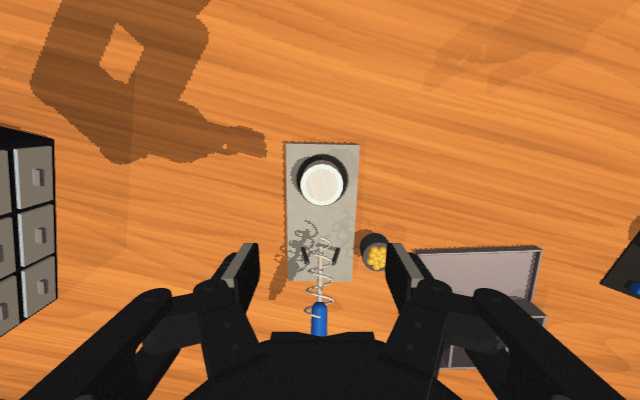

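Tin sits centred in the recess at (322,185). Now fetch the spool.

```bash
python3 -m handwheel '[{"linear":[-0.003,0.02,0],"turn":0},{"linear":[-0.009,0.05,0],"turn":0},{"linear":[-0.016,0.088,0],"turn":0},{"linear":[-0.023,0.127,0],"turn":0.1},{"linear":[-0.03,0.166,0],"turn":0.22},{"linear":[-0.037,0.205,0],"turn":0.34},{"linear":[-0.044,0.244,0],"turn":0.46},{"linear":[-0.051,0.283,0],"turn":0.58},{"linear":[-0.058,0.322,0],"turn":0.7},{"linear":[-0.064,0.358,0],"turn":0.82},{"linear":[-0.068,0.385,0],"turn":0.94},{"linear":[-0.07,0.4,0],"turn":1.02}]' 1
python3 - <<'E'
from h import *
go([411.5,220.4,165],16.5)
E
```

```text
time: 24.95
position: [417.7, 125.4, 211.6]
orientation: [-0.002, 0.348, 0.937, -0.001]
force: [0.2, 0.3, 0.3]
width: 85.4
gripper_force: 0.0
shift [66.6 68.  46.6] turn 0.571 q6 -0.59
```

```bash
python3 -m handwheel '[{"linear":[0.012,0.012,0],"turn":0.1},{"linear":[0.03,0.03,0],"turn":0.22},{"linear":[0.048,0.048,0.01],"turn":0.34},{"linear":[0.06,0.06,0.025],"turn":0.45},{"linear":[0.066,0.068,0.04],"turn":0.53},{"linear":[0.066,0.068,0.046],"turn":0.53},{"linear":[0.066,0.068,0.046],"turn":0.53},{"linear":[0.066,0.068,0.046],"turn":0.53}]'
python3 - <<'E'
from meas import *
c=r.get_calibration("wrist"); im=r.camera("wrist")
p=proj("wrist",np.array((411.5,220.4,87)),c); u,v=p.astype(int)
q,a,rad,b=blob(im,(u-16,v-16,u+16,v+16),(0,0,0),(180,255,80)); P=ray("wrist",q,87,c); print(p,q,a,b,P.round(1))
go([411.5,220.4,47],16.5)
E
```

```text
time: 25.62
position: [412.8, 217.4, 166.8]
orientation: [-0.001, 0.579, 0.815, -0.001]
force: [0.3, -0.1, -0.5]
width: 85.1
gripper_force: 0.0
[322.27036358 204.83073668] [321.91104294 203.86400818] 163.0 (9, 9, 15, 15) [410.9 221.1  87. ]
shift [  3.4  -0.7 120.5] turn 0.046 q6 0.13
```

```bash
python3 -m handwheel '[{"linear":[0.002,-0.0005,0.012],"turn":0.046},{"linear":[0.0035,-0.0007,0.03],"turn":0.046},{"linear":[0.0035,-0.0007,0.055],"turn":0.046},{"linear":[0.0035,-0.0007,0.08],"turn":0.046},{"linear":[0.0035,-0.0007,0.1],"turn":0.046},{"linear":[0.0035,-0.0007,0.112],"turn":0.046},{"linear":[0.0035,-0.0007,0.12],"turn":0.046},{"linear":[0.0035,-0.0007,0.12],"turn":0.046},{"linear":[0.0035,-0.0007,0.12],"turn":0.046}]'
python3 -m handwheel '[{"linear":[0,0,0],"turn":0},{"linear":[0,0,0],"turn":0},{"linear":[0,0,0],"turn":0},{"linear":[0,0,0],"turn":0},{"linear":[0,0,0],"turn":0},{"linear":[0,0,0],"turn":0},{"linear":[0,0,0],"turn":0},{"linear":[0,0,0],"turn":0}]' -1 60
python3 -m handwheel '[{"linear":[0,0,-0.01],"turn":0},{"linear":[0,0,-0.03],"turn":0},{"linear":[0,0,-0.055],"turn":0},{"linear":[0,0,-0.08],"turn":0},{"linear":[0,0,-0.1],"turn":0},{"linear":[0,0,-0.115],"turn":0},{"linear":[0,0,-0.12],"turn":0},{"linear":[0,0,-0.12],"turn":0}]'
python3 - <<'E'
from h import *
go([553,-60.3,166],16.5)
E
```

```text
time: 26.42
position: [412.2, 221.2, 48.3]
orientation: [0.0, 0.599, 0.801, 0.0]
force: [-0.2, -0.0, 0.5]
width: 85.2
gripper_force: 0.0
time: 27.08
position: [411.8, 221.5, 48.9]
orientation: [0.0, 0.598, 0.801, 0.001]
force: [-1.2, -0.4, 5.4]
width: 54.7
gripper_force: 62.3
time: 27.75
position: [412.0, 221.6, 168.8]
orientation: [0.001, 0.598, 0.801, 0.001]
force: [-0.2, 0.5, -3.9]
width: 54.7
gripper_force: 64.3
shift [-310.3   55.2    2.9] turn -0.0 q6 0.18
```

```bash
python3 -m handwheel '[{"linear":[-0.01,0.002,0],"turn":0},{"linear":[-0.03,0.005,0],"turn":0},{"linear":[-0.055,0.01,0],"turn":0},{"linear":[-0.085,0.015,0],"turn":0},{"linear":[-0.115,0.02,0],"turn":0},{"linear":[-0.145,0.026,0],"turn":0},{"linear":[-0.175,0.032,0],"turn":0},{"linear":[-0.205,0.038,0],"turn":0},{"linear":[-0.235,0.044,0],"turn":0},{"linear":[-0.262,0.049,0],"turn":0},{"linear":[-0.285,0.053,0],"turn":0},{"linear":[-0.3,0.055,0],"turn":0}]'
python3 -m handwheel '[{"linear":[-0.007,0,0],"turn":0},{"linear":[-0.0095,0,0],"turn":0},{"linear":[-0.0095,0,0],"turn":0},{"linear":[-0.0095,0,0],"turn":0},{"linear":[-0.0095,0,0],"turn":0}]'
python3 - <<'E'
from h import *
for i in range(2): r.camera("scene"); go([553,-60.0,50],16.5)
E
```

```text
time: 28.75
position: [549.5, -53.6, 165.8]
orientation: [-0.001, 0.599, 0.801, -0.001]
force: [-0.4, 0.5, -2.6]
width: 54.6
gripper_force: 64.3
time: 29.17
position: [551.5, -58.7, 167.8]
orientation: [-0.0, 0.598, 0.802, -0.0]
force: [0.6, 0.1, -1.9]
width: 55.2
gripper_force: 64.3
shift [ -1.6   0.9 117.9] turn 0.001 q6 -0.42
shift [ -1.4   0.8 118. ] turn 0.001 q6 -0.42
```

```bash
python3 -m handwheel '[{"linear":[-0.001,0.0008,0.012],"turn":0},{"linear":[-0.0014,0.0008,0.03],"turn":0},{"linear":[-0.0014,0.0008,0.05],"turn":0},{"linear":[-0.0014,0.0008,0.07],"turn":0},{"linear":[-0.0014,0.0008,0.088],"turn":0},{"linear":[-0.0014,0.0008,0.1],"turn":0},{"linear":[-0.0014,0.0008,0.109],"turn":0},{"linear":[-0.0014,0.0008,0.115],"turn":0},{"linear":[-0.0014,0.0008,0.118],"turn":0},{"linear":[-0.0014,0.0008,0.119],"turn":0},{"linear":[-0.0014,0.0008,0.1195],"turn":0},{"linear":[-0.0014,0.0008,0.1195],"turn":0}]'
python3 -m handwheel '[{"linear":[0,0,0],"turn":0},{"linear":[0,0,0],"turn":0},{"linear":[0,0,0],"turn":0},{"linear":[0,0,0],"turn":0},{"linear":[0,0,0],"turn":0},{"linear":[0,0,0],"turn":0}]' 1
python3 -m handwheel '[{"linear":[0,0,-0.01],"turn":0},{"linear":[0,0,-0.03],"turn":0},{"linear":[0,0,-0.06],"turn":0},{"linear":[0,0,-0.09],"turn":0},{"linear":[0,0,-0.115],"turn":0},{"linear":[0,0,-0.127],"turn":0},{"linear":[0,0,-0.127],"turn":0},{"linear":[0,0,-0.127],"turn":0}]'
python3 - <<'E'
from meas import *
c=r.get_calibration("wrist"); im=r.camera("wrist")
p=proj("wrist",np.array((552.8,-60.2,88)),c); u,v=p.astype(int)
q,a,rad,b=blob(im,(u-16,v-16,u+16,v+16),(0,0,0),(180,255,80)); print(p,q,a,b,ray("wrist",q,88,c).round(1))
go([422.8,321.7,174],16.5)
E
```

```text
time: 30.27
position: [553.0, -60.7, 50.0]
orientation: [0.0, 0.598, 0.801, 0.0]
force: [-4.2, 0.9, 4.3]
width: 54.7
gripper_force: 65.0
time: 30.77
position: [553.5, -61.0, 48.3]
orientation: [0.0, 0.598, 0.801, 0.0]
force: [-0.2, 0.1, 0.1]
width: 85.4
gripper_force: 0.0
time: 31.43
position: [553.4, -61.0, 176.1]
orientation: [0.001, 0.598, 0.801, 0.0]
force: [0.0, -0.5, -0.3]
width: 85.5
gripper_force: 0.0
[321.68377647 204.54067875] [320.89393939 205.19588745] 154.0 (9, 10, 15, 15) [552.3 -61.   88. ]
shift [403.7 -16.1   1. ] turn -0.0 q6 -0.42
```

Spool is back within about 1 mm. Now the bottle.

```bash
python3 -m handwheel '[{"linear":[0.02,-0.001,0],"turn":0},{"linear":[0.05,-0.002,0],"turn":0},{"linear":[0.088,-0.004,0],"turn":0},{"linear":[0.128,-0.006,0],"turn":0},{"linear":[0.168,-0.008,0],"turn":0},{"linear":[0.208,-0.01,0],"turn":0},{"linear":[0.248,-0.012,0],"turn":0},{"linear":[0.288,-0.014,0],"turn":0},{"linear":[0.328,-0.016,0],"turn":0},{"linear":[0.363,-0.016,0],"turn":0},{"linear":[0.39,-0.016,0],"turn":0},{"linear":[0.4037,-0.016,0],"turn":0}]'
python3 -m handwheel '[{"linear":[0,0,0],"turn":0},{"linear":[0,0,0],"turn":0},{"linear":[0,0,0],"turn":0},{"linear":[0,0,0],"turn":0}]'
python3 - <<'E'
from meas import *
c=r.get_calibration("wrist"); im=r.camera("wrist")
p=proj("wrist",np.array((422.8,321,101)),c); u,v=p.astype(int)
q,a,rad,b=blob(im,(u-24,v-24,u+24,v+24),(0,0,0),(180,255,70)); print(p,q,a,b,ray("wrist",q,101,c).round(1))
go([422.8,321.5,44.5],16.5)
E
```

```text
time: 32.48
position: [421.6, 324.0, 173.6]
orientation: [-0.001, 0.597, 0.802, -0.001]
force: [-1.1, -1.0, -0.8]
width: 85.5
gripper_force: 0.0
time: 32.82
position: [423.7, 320.2, 174.9]
orientation: [0.0, 0.599, 0.801, -0.001]
force: [-0.9, -0.5, 0.6]
width: 85.2
gripper_force: 0.0
[321.54724499 209.41286319] [320.82030482 208.27114061] 678.0 (10, 8, 29, 31) [421.9 321.8 101. ]
shift [  1.6  -0.6 130.6] turn -0.002 q6 0.34
```

```bash
python3 -m handwheel '[{"linear":[0.001,0,0.015],"turn":0},{"linear":[0.001,-0.0006,0.035],"turn":0},{"linear":[0.001,-0.0006,0.06],"turn":0},{"linear":[0.001,-0.0006,0.085],"turn":0},{"linear":[0.001,-0.0006,0.107],"turn":0},{"linear":[0.001,-0.0006,0.122],"turn":0},{"linear":[0.001,-0.0006,0.13],"turn":0},{"linear":[0.001,-0.0006,0.13],"turn":0},{"linear":[0.001,-0.0006,0.13],"turn":0}]'
python3 -m handwheel '[{"linear":[0,0,0],"turn":0},{"linear":[0,0,0],"turn":0},{"linear":[0,0,0],"turn":0},{"linear":[0,0,0],"turn":0},{"linear":[0,0,0],"turn":0},{"linear":[0,0,0],"turn":0},{"linear":[0,0,0],"turn":0},{"linear":[0,0,0],"turn":0}]' -1 40
python3 -m handwheel '[{"linear":[0,0,-0.01],"turn":0},{"linear":[0,0,-0.03],"turn":0},{"linear":[0,0,-0.055],"turn":0},{"linear":[0,0,-0.08],"turn":0},{"linear":[0,0,-0.1],"turn":0},{"linear":[0,0,-0.115],"turn":0},{"linear":[0,0,-0.12],"turn":0},{"linear":[0,0,-0.12],"turn":0}]'
python3 - <<'E'
from h import *
go([537.8,4.0,164],16.5)
E
```

```text
time: 33.62
position: [423.1, 322.1, 45.6]
orientation: [0.0, 0.599, 0.801, 0.0]
force: [-0.5, -1.1, -0.4]
width: 85.6
gripper_force: 0.0
time: 34.28
position: [423.0, 322.8, 46.6]
orientation: [0.0, 0.598, 0.801, 0.001]
force: [-1.2, -0.8, 5.7]
width: 51.1
gripper_force: 41.2
time: 34.95
position: [423.1, 322.9, 166.9]
orientation: [0.001, 0.598, 0.801, 0.002]
force: [0.8, 0.3, -1.8]
width: 51.0
gripper_force: 42.3
shift [-338.3   19.5    2.6] turn -0.0 q6 0.34
```

```bash
python3 -m handwheel '[{"linear":[-0.01,0.001,0],"turn":0},{"linear":[-0.03,0.002,0],"turn":0},{"linear":[-0.058,0.004,0],"turn":0},{"linear":[-0.09,0.006,0],"turn":0},{"linear":[-0.122,0.008,0],"turn":0},{"linear":[-0.154,0.01,0],"turn":0},{"linear":[-0.186,0.012,0],"turn":0},{"linear":[-0.218,0.014,0],"turn":0},{"linear":[-0.25,0.016,0],"turn":0},{"linear":[-0.28,0.018,0],"turn":0},{"linear":[-0.305,0.019,0],"turn":0},{"linear":[-0.322,0.0195,0],"turn":0}]'
python3 -m handwheel '[{"linear":[-0.01,0,0],"turn":0},{"linear":[-0.0155,0,0],"turn":0},{"linear":[-0.0155,0,0],"turn":0},{"linear":[-0.0155,0,0],"turn":0},{"linear":[-0.0155,0,0],"turn":0},{"linear":[-0.0155,0,0],"turn":0}]'
python3 - <<'E'
from h import *
for i in range(2): r.camera("scene"); go([537.8,4.0,47.5],16.5)
E
```

```text
time: 35.95
position: [532.1, 16.1, 163.5]
orientation: [-0.001, 0.599, 0.801, -0.001]
force: [-0.4, 0.1, -2.1]
width: 51.0
gripper_force: 42.3
time: 36.45
position: [536.6, 5.3, 165.3]
orientation: [-0.0, 0.598, 0.802, -0.0]
force: [0.8, 0.3, -1.5]
width: 50.8
gripper_force: 42.3
shift [ -1.5   0.7 117.8] turn 0.001 q6 -0.3
shift [ -1.3   0.6 117.9] turn 0.001 q6 -0.3
```

```bash
python3 -m handwheel '[{"linear":[-0.001,0.0006,0.012],"turn":0},{"linear":[-0.001,0.0006,0.03],"turn":0},{"linear":[-0.001,0.0006,0.05],"turn":0},{"linear":[-0.001,0.0006,0.07],"turn":0},{"linear":[-0.001,0.0006,0.088],"turn":0},{"linear":[-0.001,0.0006,0.1],"turn":0},{"linear":[-0.001,0.0006,0.109],"turn":0},{"linear":[-0.001,0.0006,0.115],"turn":0},{"linear":[-0.001,0.0006,0.118],"turn":0},{"linear":[-0.001,0.0006,0.119],"turn":0},{"linear":[-0.001,0.0006,0.1195],"turn":0},{"linear":[-0.001,0.0006,0.1195],"turn":0}]'
python3 -m handwheel '[{"linear":[0,0,0],"turn":0},{"linear":[0,0,0],"turn":0},{"linear":[0,0,0],"turn":0},{"linear":[0,0,0],"turn":0},{"linear":[0,0,0],"turn":0},{"linear":[0,0,0],"turn":0}]' 1
python3 -m handwheel '[{"linear":[0,0,-0.01],"turn":0},{"linear":[0,0,-0.03],"turn":0},{"linear":[0,0,-0.06],"turn":0},{"linear":[0,0,-0.09],"turn":0},{"linear":[0,0,-0.125],"turn":0},{"linear":[0,0,-0.16],"turn":0},{"linear":[0,0,-0.19],"turn":0},{"linear":[0,0,-0.2],"turn":0},{"linear":[0,0,-0.2],"turn":0},{"linear":[0,0,-0.2],"turn":0}]'
python3 - <<'E'
from meas import *
c=r.get_calibration("wrist"); im=r.camera("wrist")
for P,z,w in(((536.9,3.5,102),102,18),((552.8,-60.2,88),88,12)):
    p=proj("wrist",np.array(P),c); u,v=p.astype(int)
    q,a,rad,b=blob(im,(u-w,v-w,u+w,v+w),(0,0,0),(180,255,75)); print(p,q,a,b,ray("wrist",q,z,c).round(1))
cv2.imwrite("pics/s9.png",np.vstack([r.camera("scene")[90:310,150:460,::-1],r.camera("side")[120:330,180:490,::-1]]))
E
```

```text
time: 37.55
position: [537.6, 3.7, 47.6]
orientation: [0.0, 0.598, 0.801, 0.0]
force: [-4.8, 0.7, 7.6]
width: 51.0
gripper_force: 43.0
time: 38.05
position: [538.0, 3.5, 45.8]
orientation: [0.0, 0.598, 0.801, 0.0]
force: [-0.4, -0.0, -0.2]
width: 85.4
gripper_force: 0.0
time: 38.88
position: [537.4, 3.5, 245.6]
orientation: [-0.0, 0.598, 0.801, -0.0]
force: [0.9, 0.3, -0.6]
width: 85.2
gripper_force: 0.0
[321.75085327 190.09050853] [321.38237847 191.07508681] 384.0 (8, 8, 22, 23) [536.8   2.3 102. ]
[319.40647013 241.07565054] [318.82638889 241.57175926] 72.0 (7, 8, 11, 10) [552.3 -61.   88. ]
```

View pics/s9.png

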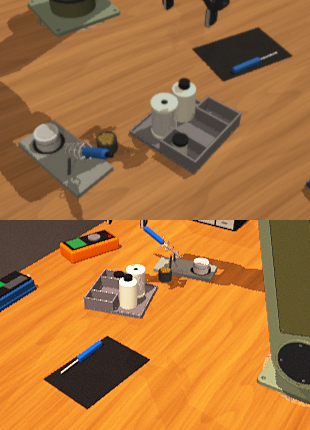

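Everything stands in place: tin in the recess at (45,135), spool at (164,115) and bottle at (184,100) in the bay. Handing in.

```bash
python3 -c "
from workcell import r
print(r.finish_job())"
```

```text
the job is handed in; nothing more can be done
None
```

The tin sits in the stand's recess, the spool and bottle are back upright in the bay within about 2 mm of where they started by the wrist camera, and the job is handed in at about 39 s; no verdict was returned.

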